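# Check the work-rest gaps on the graver grinder with the stop locked in

### The arm

A 7-joint arm with a two-finger parallel gripper is mounted at the origin on the work surface. World frame = base frame: x ahead of the robot, y to its left, z up, the work surface at z = 0. Lengths are in m, angles in rad, forces in N, time in s.
With the tool pointing down it reaches from about 0.425 to 0.875 m from the base axis. Payload 9.9 kg.
Tool frame: the origin (TCP) lies midway between the tips of the shut fingers; the grasp point (between the pads) lies 19 mm behind it (pinch_z is the distance from the TCP to the grasp point, in m); x points along the fingers, z is the direction in which the jaws open and shut, and the axes are right-handed (so a half turn about x gives the same grasp; the last joint's range is limited). The gripper opens to 85 mm and grips with 20 to 120 N. Pads are 22 mm wide; open, the fingers measure 114 mm over their backs; the gripper's body (76 mm by 85 mm) begins 54 mm behind the grasp point. The pads swing forward as they close: fully open they stand 13 mm farther back than shut.
Start: joints at [1.157, 0.576, 0.025, 1.437, -0.015, 1.129, -0.057], TCP at [0.219, -0.639, 0.231] pointing down, gripper open.
Joint ranges: [-2.76, 2.76], [-0.34, 2.15], [-1.52, 1.57], [0.19, 2.46], [-1.09, 4.23], [0.17, 1.99], [-2.82, 2.82]. Speed limits (rad/s): [2.22, 2.22, 3.01, 3.01, 3.14, 3.14, 3.14].

### API

Orientations are given as a unit quaternion [x, y, z, w].
In Python, from plant import move_ptp, move_straight, move_joints, set_gripper, pause, ik, sense, capture, get_calibration, IKError, close_job, pinch_z gives the robot as it stands. Calls block until the motion is done:
- move_ptp(position, orientation): joint-space move of the TCP to a pose.
- move_straight(position, orientation=None, speed=0.15, threshold=None): straight line of the TCP; orientation=None keeps the orientation; speed is the mean speed in m/s. With threshold (N) it stops when the force on the tool has changed by that much, and returns True; else False.
- move_joints(angles): joint-space move.
- set_gripper(opening): finger opening in m; the grip force is fixed at half the most; returns when the fingers have stopped.
- pause(seconds).
- ik(position, orientation): joint angles nearest the present ones, or None.
- sense(): the state.
- capture(name): name is "scene" or "side" or "wrist"; returns (picture, depth): 400x640x3 uint8, red, green, blue; 400x640 float32, m along the optical axis (not along the pixel's ray), 0 where there is no reading.
- get_calibration(name): a dict with "camera_matrix" (3x3 intrinsics, pixels), "cam_to_world" (4x4, takes a point from camera to world coordinates). Camera axes: x right, y down, z forward; pixel columns grow to the right and rows downward; lengths in m; the calibration is good to about 2 mm. A picture is of the moment at which its call begins: read the wrist's pose just before it. get_calibration takes no time and is no camera call; for the wrist camera it gives the pose at the moment of the call.
A pose or a line that the arm cannot do raises IKError and nothing moves.
- close_job(): hands the job in, once; it reports no verdict.
The state is a dict: "clock": time; "qpos": joint angles; "qd": joint speeds; "tau": joint torques, N m; "eef_pos": TCP position; "ee_rot": TCP orientation; "force": force on the tool from outside, world axes, zero at the start; "moment": the same for the moment, N m; "opening": finger opening in m.
Only numpy, scipy, OpenCV 4.12 (cv2) and the standard library are available. Lean on these libraries where they do the work, as an engineer would, in place of code of your own. Each camera call takes 0.05 s, during which the arm holds its last target.

### The job

Make the bench grinder safe by pushing in its red stop button, then check the gap between work rest and wheel with the gauge blade, first at the dark wheel and then at the white one: at each, lower the blade upright into the gap without forcing it until its red line is level with the top of the rest, and hold it there for a moment. Put the gauge back fully down in its stand, lay every graver left on the bench in the wooden tray, and only when all that is put away twist the stop button clockwise so that it springs up again; leave the glass dome, the round tin and the loupe where they are.

Things in the scene. Friction and masses are not known exactly. Their poses are not given: they have to be found in the camera images.
- grinder: Blue double-ended bench grinder, fixed, base 200 x 230 mm. Origin: centre of its underside; x away from the operator, y left, z up. Wheel axis along y, 115 mm up. In front (-x) of the wheels, at y = +-95 mm, are steel work rests 40 (x) x 44 (y) x 6 mm, inner edge at x = -56.5 mm. Guards (radius 62 mm) hide the wheels from the top backwards (the front quarter is bare). Height 180 mm.
- wheel_dark: Dark grey grinding wheel, 100 mm diameter, 20 mm thick, fixed on one end of the grinder (left or right varies). Origin: centre of the wheel; axes parallel to the grinder's.
- wheel_white: White grinding wheel, same size, on the other end. Origin: centre of the wheel; axes parallel to the grinder's.
- wheel_dark_gap (a point): Middle of the 6.5 mm gap between the dark wheel's rim and the straight edge of its rest, at the height of the rest's top face (115 mm above the bench); axes as the grinder's (the gap is 6.5 mm along x). It is open above and below; the rim curves away above and below this height.
- wheel_white_gap (a point): The same point at the white wheel.
- gauge: Gap gauge, upright in its stand at the start: steel blade 4 mm thick (x), 18 mm wide (y), orange handle on top, 70 g. Origin: middle of the blade on its red line; z up. Blade from z = -35 (last 7 mm only 2 x 14 mm, a lead-in) to +30 mm. Same after half a turn about z. Checked when the origin is at a gap point, thickness across the gap: within 4 mm in x, 10 mm in y, 6 mm in height.
- gauge_grip (a point): Middle of the gauge's handle, 57.5 mm above its origin. The handle is 14 (x) x 28 (y) x 55 (z) mm. At the wheels hold it by its narrow sides, fingers closing along the gauge's y: a finger on its x side would meet the wheel.
- stand: Black block 90 x 90 x 60 mm with four small coloured caps (16 mm high) at its corners, fixed. Origin: centre of the underside. In the middle of its top a slot 7 mm (x) x 21 mm (y), 45 mm deep, chamfered. When the gauge is fully down, its origin is 50 mm above the stand's origin, its axes parallel to the stand's (or half a turn round).
- stop_box: Yellow stop station 80 x 80 x 50 mm, fixed, with a red mushroom head 40 mm in diameter and 16 mm thick. Origin: centre of the underside. Head top 82 mm above the bench when up, 77 mm when latched down.
- stop_top (a point): Centre of the top of the red head; moves down with it.
- stop (a joint): How far the head is pushed in, m: 0 up, 0.005 fully in. Needs about 6 N; beyond 0.003 it snaps in and stays latched. To free it, grip the head from above across its 40 mm and turn it clockwise (seen from above) by about 0.8 rad (play 0.5, stop at 1.0), then let go: it springs up 5 mm and turns back. It starts to rise while turned, so grip gently.
- tray: Shallow light-wood tray 190 (x) x 180 (y) x 12 mm, walls and floor 4 mm, fixed. Origin: centre of the underside.
- graver1: Graver lying on the bench (two or three are present; None if absent): dark wooden handle 65 x 22 x 20 mm from x = -45 to +20 mm, then a steel shank 6 mm thick to x = 95 mm. 60 g. Origin: on the underside, 20 mm behind the front of the handle, about at the centre of mass; x towards the tip, z up.
- graver2: Graver lying on the bench (two or three are present; None if absent): dark wooden handle 65 x 22 x 20 mm from x = -45 to +20 mm, then a steel shank 6 mm thick to x = 95 mm. 60 g. Origin: on the underside, 20 mm behind the front of the handle, about at the centre of mass; x towards the tip, z up.
- graver3: Graver lying on the bench (two or three are present; None if absent): dark wooden handle 65 x 22 x 20 mm from x = -45 to +20 mm, then a steel shank 6 mm thick to x = 95 mm. 60 g. Origin: on the underside, 20 mm behind the front of the handle, about at the centre of mass; x towards the tip, z up.
- graver1_tip (a point): Tip of graver1, 95 mm ahead of its origin, 9 mm above its underside.
- graver2_tip (a point): Tip of graver2, 95 mm ahead of its origin, 9 mm above its underside.
- graver3_tip (a point): Tip of graver3, 95 mm ahead of its origin, 9 mm above its underside.
- dome: Glass dust dome with a knob, 80 mm diameter, 62 mm high; not to be disturbed. Origin: centre of the underside.
- tin: Round aluminium movement tin, 70 mm diameter, 18 mm high; not to be disturbed. Origin: centre of the underside.
- loupe: Black eyeglass loupe, 34 mm diameter, 34 mm high; not to be disturbed. Origin: centre of the underside.

How it is judged:
On the way, in this order (a step that is already met when the one before it is completed fails the run):
1. the stop button is pushed in and stays latched (value of joint stop above 0.0035 m), for 0.3 s.
2. with the stop in, the gauge blade is in the gap at the dark wheel, red line level with the rest's top (x of gauge in the frame of wheel_dark_gap between -0.004 and 0.004 m and y of gauge in the frame of wheel_dark_gap between -0.01 and 0.01 m and z of gauge in the frame of wheel_dark_gap between -0.006 and 0.006 m and angle between gauge's own z axis and vertical below 0.15 rad and angle between the x axis of gauge and the x axis of wheel_dark, either way round below 0.2 rad and value of joint stop above 0.003 m), for 0.3 s.
3. with the stop in, the gauge blade is in the gap at the white wheel, red line level with the rest's top (x of gauge in the frame of wheel_white_gap between -0.004 and 0.004 m and y of gauge in the frame of wheel_white_gap between -0.01 and 0.01 m and z of gauge in the frame of wheel_white_gap between -0.006 and 0.006 m and angle between gauge's own z axis and vertical below 0.15 rad and angle between the x axis of gauge and the x axis of wheel_white, either way round below 0.2 rad and value of joint stop above 0.003 m), for 0.3 s.
4. gauge home in its stand and every graver in the tray, the stop still in (x of gauge in the frame of stand between -0.005 and 0.005 m and y of gauge in the frame of stand between -0.005 and 0.005 m and z of gauge in the frame of stand between 0.044 and 0.055 m and angle between gauge's own z axis and vertical below 0.12 rad and x of graver1 in the frame of tray between -0.093 and 0.093 m and y of graver1 in the frame of tray between -0.088 and 0.088 m and z of graver1 in the frame of tray between -0.005 and 0.03 m and x of graver1_tip in the frame of tray between -0.093 and 0.093 m and y of graver1_tip in the frame of tray between -0.088 and 0.088 m and z of graver1_tip in the frame of tray between -0.005 and 0.03 m and x of graver2 in the frame of tray between -0.093 and 0.093 m and y of graver2 in the frame of tray between -0.088 and 0.088 m and z of graver2 in the frame of tray between -0.005 and 0.03 m and x of graver2_tip in the frame of tray between -0.093 and 0.093 m and y of graver2_tip in the frame of tray between -0.088 and 0.088 m and z of graver2_tip in the frame of tray between -0.005 and 0.03 m and x of graver3 in the frame of tray between -0.093 and 0.093 m and y of graver3 in the frame of tray between -0.088 and 0.088 m and z of graver3 in the frame of tray between -0.005 and 0.03 m and x of graver3_tip in the frame of tray between -0.093 and 0.093 m and y of graver3_tip in the frame of tray between -0.088 and 0.088 m and z of graver3_tip in the frame of tray between -0.005 and 0.03 m and value of joint stop above 0.003 m), for 0.2 s.
At the end, for the whole second after the job is handed in: The stop head has sprung up (within 1.5 mm of fully up), the gauge stands in its slot (within 5 mm sideways, down to within 5 mm, upright within 7 degrees), every graver that is present lies in the tray with handle and tip inside its walls, and all are at rest (value of joint stop below 0.0015 m and x of gauge in the frame of stand between -0.005 and 0.005 m and y of gauge in the frame of stand between -0.005 and 0.005 m and z of gauge in the frame of stand between 0.044 and 0.055 m and angle between gauge's own z axis and vertical below 0.12 rad and x of graver1 in the frame of tray between -0.093 and 0.093 m and y of graver1 in the frame of tray between -0.088 and 0.088 m and z of graver1 in the frame of tray between -0.005 and 0.03 m and x of graver1_tip in the frame of tray between -0.093 and 0.093 m and y of graver1_tip in the frame of tray between -0.088 and 0.088 m and z of graver1_tip in the frame of tray between -0.005 and 0.03 m and x of graver2 in the frame of tray between -0.093 and 0.093 m and y of graver2 in the frame of tray between -0.088 and 0.088 m and z of graver2 in the frame of tray between -0.005 and 0.03 m and x of graver2_tip in the frame of tray between -0.093 and 0.093 m and y of graver2_tip in the frame of tray between -0.088 and 0.088 m and z of graver2_tip in the frame of tray between -0.005 and 0.03 m and x of graver3 in the frame of tray between -0.093 and 0.093 m and y of graver3 in the frame of tray between -0.088 and 0.088 m and z of graver3 in the frame of tray between -0.005 and 0.03 m and x of graver3_tip in the frame of tray between -0.093 and 0.093 m and y of graver3_tip in the frame of tray between -0.088 and 0.088 m and z of graver3_tip in the frame of tray between -0.005 and 0.03 m and linear speed of each of graver1, graver2, graver3, gauge below 0.02 m/s); the robot touches nothing.
It fails at once if the dome, the tin or the loupe is shifted by more than 25 mm (distance of any of dome, tin, loupe from where it was at the start of the episode above 0.025 m).
It fails at once if the gauge is in a gap while the stop is up (value of joint stop below 0.002 m and (distance between gauge and wheel_dark_gap below 0.012 m or distance between gauge and wheel_white_gap below 0.012 m)).
It fails at once if the gauge is forced against a wheel (over 30 N) (contact force between gauge and wheel_dark above 30 N or contact force between gauge and wheel_white above 30 N).
Of graver1, graver2, graver3 only 2 to 3 are there at a start; the rules pass over those that are not, and their reading is None.
At some moment in a run one of graver1, graver2, graver3 may be knocked a few centimetres aside while the robot is not near it.
It also fails if it takes over 200 s, if anything falls off the work surface, if the arm or the gripper's body presses on something with over 40 N, if the wrist force passes 120 N, or if a joint passes its speed limit or range.

## Working session

There is one attempt and no reset: what is moved stays moved. The work goes in short steps, each a Python script; the robot and the scene stay as the last script left them, time stands still between calls to the robot, and variables do not carry over. Pictures are saved under pics/ and viewed, and the job is handed in when it is done.

```bash
ls -la; mkdir -p pics; python3 - <<'E'
from plant import *
import cv2,numpy as np
s=sense();print({k:np.round(v,3) for k,v in s.items()})
print(pinch_z)
for n in ["scene","side","wrist"]:
    c=get_calibration(n);print(n,np.round(c["camera_matrix"],1).tolist(),np.round(c["cam_to_world"],3).tolist())
    p,d=capture(n);cv2.imwrite(f"pics/{n}0.png",p[:,:,::-1]);np.savez(f"pics/{n}0.npz",p=p,d=d,**c)
E
```

```text
total 12
drwxr-xr-x  3 agent agent 4096 Dec  7 14:04 .
drwxr-xr-x 23 root  root  4096 Dec  7 14:04 ..
drwxr-xr-x  2 agent agent 4096 Dec  7 14:04 pics
{'clock': np.float64(0.0), 'qpos': array([ 1.157,  0.577,  0.025,  1.438, -0.015,  1.129, -0.057]), 'qd': array([-0.   , -0.001,  0.   ,  0.001,  0.001,  0.002, -0.   ]), 'tau': array([-1.0000e-03, -7.6574e+01,  2.2500e+00, -2.8597e+01,  1.5000e-02,
        1.3000e-02, -0.0000e+00]), 'eef_pos': array([ 0.218, -0.638,  0.23 ]), 'ee_rot': array([ 0.411,  0.576, -0.411,  0.575]), 'force': array([ 0.332, -0.738, -0.59 ]), 'moment': array([ 0.055,  0.041, -0.021]), 'opening': np.float64(0.085)}
0.0187
scene [[509.4, 0.0, 321.8], [0.0, 509.4, 209.1], [0.0, 0.0, 1.0]] [[-0.761, 0.537, -0.364, 1.168], [0.649, 0.628, -0.429, 0.709], [-0.002, -0.563, -0.826, 1.421], [0.0, 0.0, 0.0, 1.0]]
side [[460.4, 0.0, 312.2], [0.0, 460.4, 196.7], [0.0, 0.0, 1.0]] [[-0.986, -0.077, 0.147, 0.393], [-0.166, 0.493, -0.854, 1.042], [-0.007, -0.867, -0.499, 0.706], [0.0, 0.0, 0.0, 1.0]]
wrist [[337.5, 0.0, 318.2], [0.0, 337.5, 197.0], [0.0, 0.0, 1.0]] [[0.322, -0.908, -0.267, 0.285], [-0.947, -0.31, -0.089, -0.615], [-0.002, 0.281, -0.96, 0.373], [0.0, 0.0, 0.0, 1.0]]
```

View pics/scene0.png

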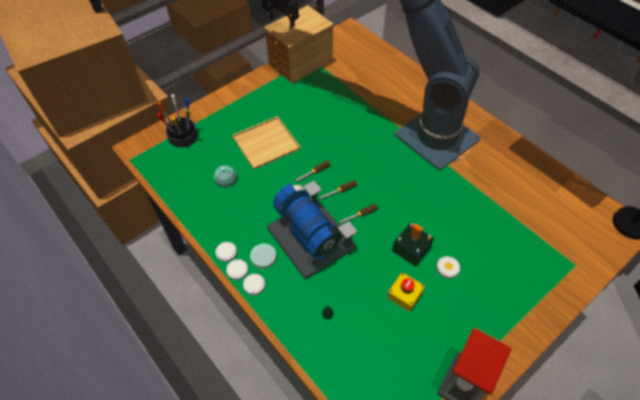

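View pics/side0.png

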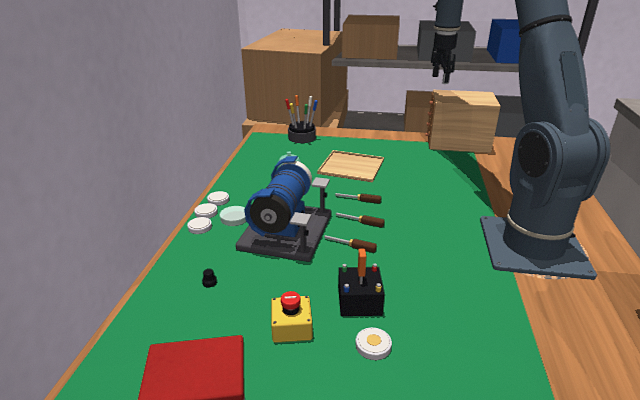

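View pics/wrist0.png

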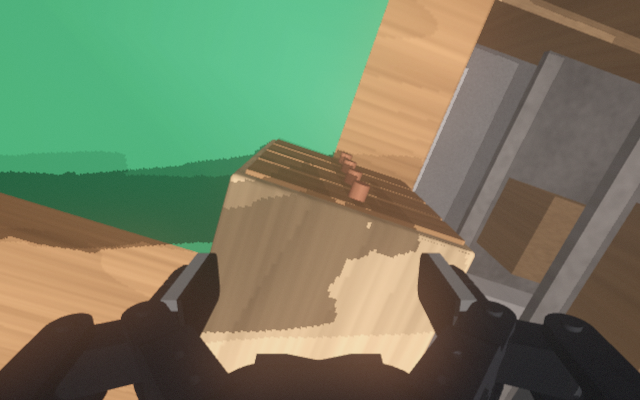

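```bash
cat > h.py <<'E'
from plant import *
import cv2,numpy as np,os
from scipy.spatial.transform import Rotation as R
def world(d,c,u,v):
    K=c["camera_matrix"];z=d[v,u]
    pc=np.stack([(u-K[0,2])/K[0,0]*z,(v-K[1,2])/K[1,1]*z,z],-1)
    T=c["cam_to_world"];return pc@T[:3,:3].T+T[:3,3]
def cloud(p,d,c):
    v,u=np.nonzero(d>0);return world(d,c,u,v),p[v,u]
def ortho(X,C,x0,x1,y0,y1,res):
    # picture: up = +x, left=+y
    H=int((x1-x0)/res);W=int((y1-y0)/res)
    im=np.zeros((H,W,3),np.uint8);hm=np.full((H,W),-1.)
    r=((x1-X[:,0])/res).astype(int);c=((y1-X[:,1])/res).astype(int)
    m=(r>=0)&(r<H)&(c>=0)&(c<W)&(X[:,2]<.3);o=np.argsort(X[m,2])
    im[r[m][o],c[m][o]]=C[m][o];hm[r[m][o],c[m][o]]=X[m,2][o]
    return im,hm
def snap(name,tag):
    c=get_calibration(name);p,d=capture(name)
    cv2.imwrite(f"pics/{tag}.png",p[:,:,::-1]);np.savez(f"pics/{tag}.npz",p=p,d=d,**c);return p,d,c
def load(tag):
    f=np.load(f"pics/{tag}.npz");return f["p"],f["d"],{k:f[k] for k in("camera_matrix","cam_to_world")}
def proj(c,P):
    T=np.linalg.inv(c["cam_to_world"]);q=(np.atleast_2d(P)@T[:3,:3].T+T[:3,3])@c["camera_matrix"].T
    return q[:,:2]/q[:,2:]
def down(yaw):
    # tool x down, tool z (jaw dir) along world [cos yaw, sin yaw]
    z=np.array([np.cos(yaw),np.sin(yaw),0]);x=np.array([0,0,-1.]);y=np.cross(z,x)
    return R.from_matrix(np.stack([x,y,z],1)).as_quat()
def pr(*a): print(*[np.round(q,4) if not isinstance(q,str) else q for q in a])
E
python3 - <<'E'
from h import *
X=[];C=[]
for n in("scene0","side0"):
    a,b=cloud(*load(n));X.append(a);C.append(b)
for i,n in enumerate(("scene","side")):
    im,hm=ortho(X[i],C[i],0.1,1.1,-.7,.7,.002)
    cv2.imwrite(f"pics/ortho_{n}.png",im[:,:,::-1])
    m=(np.abs(X[i][:,2])<.02)&(X[i][:,0]>.3)&(X[i][:,0]<.9)&(abs(X[i][:,1])<.6);pr(n,np.percentile(X[i][m,2],[5,50,95]))
z=sense();M=R.from_quat(z["ee_rot"]).as_matrix();pr(M)
E
```

```text
scene [-0.0063 -0.0006  0.0119]
side [-0.0001  0.0022  0.0133]
[[-4.000e-04  9.461e-01  3.239e-01]
 [ 1.200e-03  3.239e-01 -9.461e-01]
 [-1.000e+00 -0.000e+00 -1.200e-03]]
```

```bash
python3 - <<'E'
import cv2
a=cv2.imread('pics/side0.png')[130:370,170:430];cv2.imwrite('pics/side0z.png',cv2.resize(a,None,fx=2.5,fy=2.5,interpolation=2))
E
```

```text
(no output)
```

View pics/ortho_side.png

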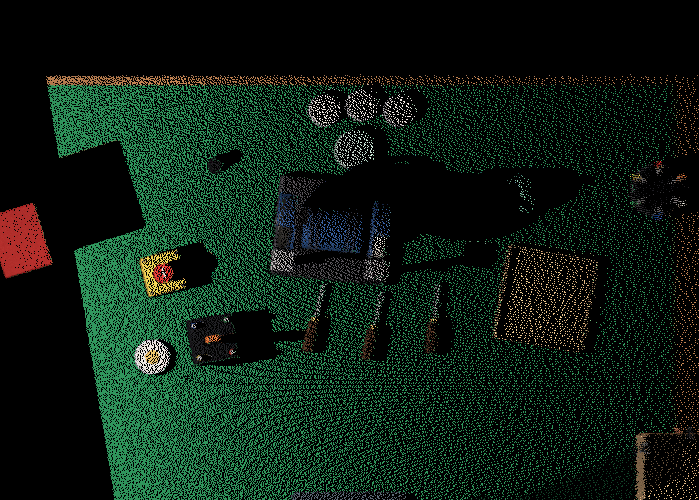

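View pics/ortho_scene.png

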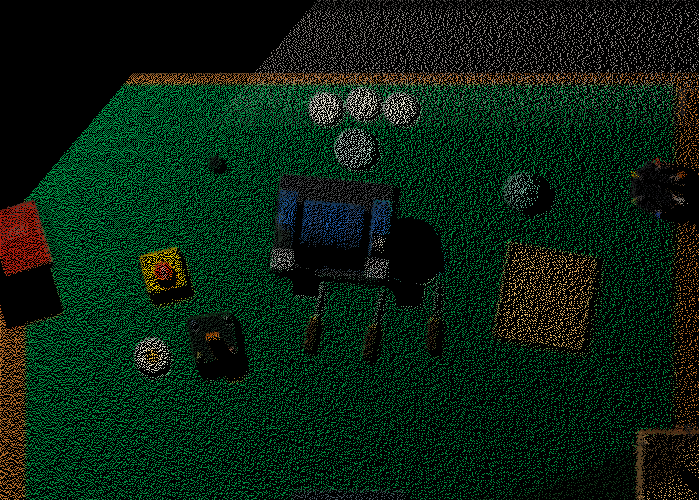

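View pics/side0z.png

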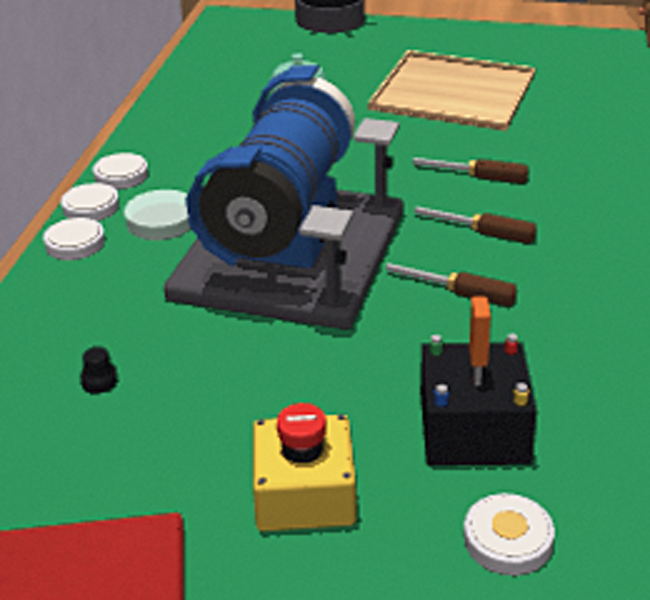

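```bash
python3 - <<'E'
from h import *
def go(x,y,z,yw,tag):
    move_ptp([x,y,z],down(yw)); pause(.2)
    s=sense();pr(tag,s["clock"],s["eef_pos"],s["qpos"]); snap("wrist",tag)
h=-np.pi/2
go(.56,-.30,.32,h,"wA"); go(.56,-.02,.34,h,"wB"); go(.50,.20,.32,h,"wC"); go(.56,.38,.28,h,"wD")
E
```

```text
wA 2.1333 [ 0.5595 -0.3009  0.3198] [ 0.3929  0.4573  0.0436  1.4077 -0.0198  1.2773 -1.1344]
wB 3.4667 [ 0.5601 -0.0216  0.3398] [-0.0355  0.3242 -0.0142  1.5646  0.0052  1.2532 -1.6238]
wC 4.6333 [0.5008 0.1984 0.3201] [-0.3909  0.3014 -0.1013  1.6516  0.0329  1.1901 -2.0736]
wD 5.6833 [0.5606 0.3785 0.281 ] [-0.5835  0.5461 -0.1412  1.3529  0.078   1.2469 -2.302 ]
```

View pics/wA.png

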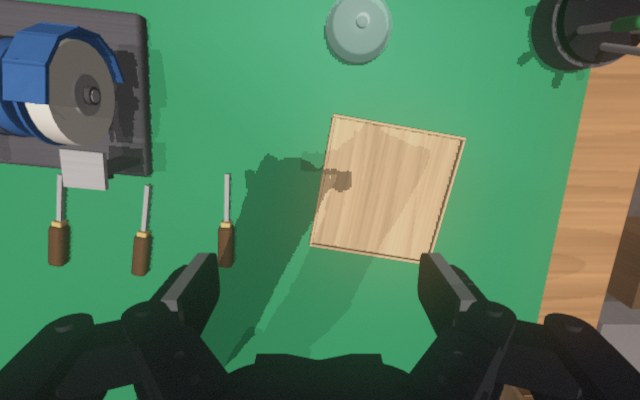

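View pics/wB.png

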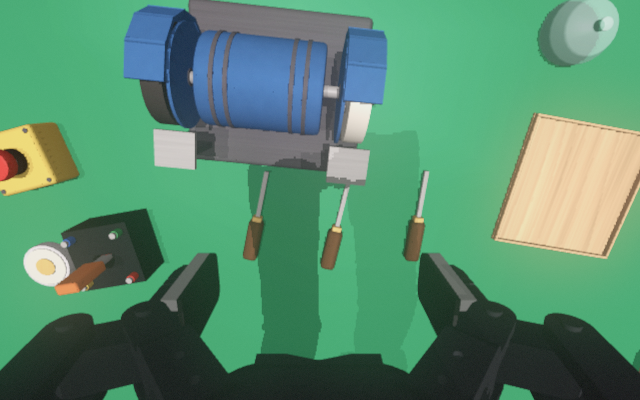

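View pics/wC.png

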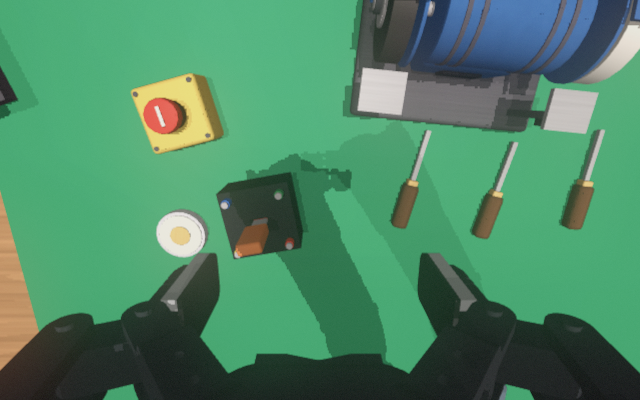

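View pics/wD.png

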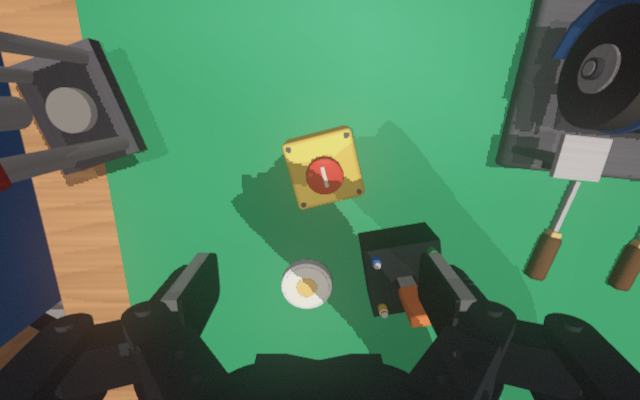

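```bash
cat > meas.py <<'E'
from h import *
def rect(P):
    (cx,cy),(w,hh),a=cv2.minAreaRect((P[:,:2]*1000).astype(np.float32)); return np.round([cx,cy,w,hh,a],1)
def clean(P,C,near,r): 
    m=np.linalg.norm(P[:,:2]-near,axis=1)<r; return P[m],C[m].astype(int)
if __name__=="__main__":
  for t in("wA","wB","wC","wD","scene0","side0"):
    P,C=cloud(*load(t)); 
    m=(abs(P[:,2])<.012)&(C[:,1]>C[:,0]+30)&(P[:,0]<.9);pr(t,"bench",np.median(P[m,2]))
    # head
    Q,c=clean(P,C,[.56,.374],.06);m=(c[:,0]>110)&(c[:,0]>2.5*c[:,1])&(Q[:,2]>.065)
    if m.sum()>40:
        h=Q[m];top=h[h[:,2]>np.percentile(h[:,2],50)-.003];pr("head",m.sum(),np.percentile(h[:,2],[10,50,90]),"rect",rect(top))
    Q,c=clean(P,C,[.56,.374],.07);m=abs(Q[:,2]-.05)<.006
    if m.sum()>40: print("box",rect(Q[m]),np.median(Q[m,2]))
    Q,c=clean(P,C,[.42,.274],.08);m=(abs(Q[:,2]-.06)<.005)&(c.max(1)<90)
    if m.sum()>40: print("stand",m.sum(),rect(Q[m]),np.median(Q[m,2]))
    Q,c=clean(P,C,[.42,.274],.08);m=(Q[:,2]>.075)&(c[:,0]>2*c[:,2])
    if m.sum()>20: print("handle",m.sum(),np.percentile(Q[m],[5,50,95],axis=0).round(4).tolist());
    for nm,n in(("restL",[.585,.134]),("restR",[.57,-.055])):
        Q,c=clean(P,C,n,.05);m=(abs(Q[:,2]-.115)<.006)&(np.ptp(c,axis=1)<40)&(c.min(1)>110)
        if m.sum()>40: print(nm,m.sum(),rect(Q[m]),np.median(Q[m,2]).round(4))
    Q,c=clean(P,C,[.504,-.396],.15);m=(abs(Q[:,2]-.006)<.012)&(c[:,0]>c[:,1]+5)&(c[:,0]>120)
    if m.sum()>40: print("tray",m.sum(),rect(Q[m]),np.percentile(Q[m,2],[5,50,95]))
    for nm,n in(("g1",[.45,.07]),("g2",[.45,-.05]),("g3",[.46,-.17])):
        Q,c=clean(P,C,n,.08);m=(abs(Q[:,2]-.02)<.008)&(c[:,0]>c[:,1]+15)&(c[:,0]<130)
        if m.sum()>30: print(nm,m.sum(),rect(Q[m]),np.percentile(Q[m,2],[50,90]).round(4))
E
python3 meas.py
```

```text
wA bench 0.0001
restR 1577 [559.1 -52.9  45.9  40.4  83.7] 0.1145
tray 16799 [ 498.8 -390.5  179.9  195.5   79.8] [0.00214724 0.00362524 0.01094869]
g1 431 [430.6  77.2  17.   68.3  75.7] [0.0193 0.0204]
g2 410 [411.2 -39.5  16.9  61.5  78.1] [0.0193 0.0205]
g3 264 [ 431.2 -164.3   16.2   58.4   81. ] [0.0192 0.0204]
wB bench 0.0002
head 279 [0.0742 0.08   0.082 ] rect [552.2 358.7  12.6  35.7  78.9]
box [554.6 370.8  79.9  79.2  13.7] 0.04928542483874537
stand 3193 [422.5 274.3  90.8  92.2   9.8] 0.05957282997979807
handle 807 [[0.4153, 0.2594, 0.0886], [0.4241, 0.2655, 0.1198], [0.4277, 0.2825, 0.135]]
restL 1479 [578.1 136.1  44.4  40.2  84.1] 0.1145
restR 1445 [576.  -54.9  44.2  75.1  84.1] 0.1145
tray 15664 [ 498.6 -393.8  188.7  193.9   80.1] [0.00210001 0.00364623 0.01081187]
g1 240 [427.3  82.1  17.9  61.4  85. ] [0.0192 0.0204]
g2 396 [410.9 -39.1  17.7  60.1  77.4] [0.0193 0.0206]
g3 300 [ 425.  -165.6   13.9   60.    85.2] [0.0194 0.0207]
wC bench 0.0001
box [553.9 372.   80.   79.5  14. ] 0.04921460400816749
stand 3589 [421.8 274.4  90.7  90.3  10. ] 0.05954390996435116

[... 1334 characters left out ...]
[ 432.6 -162.1   14.    56.    84.7] [0.0173 0.022 ]
side0 bench 0.0021
head 232 [0.0748 0.0824 0.0845] rect [554.3 373.9  36.5  37.2  31.8]
box [553.3 373.2  79.9  82.7  13.9] 0.050948875213674194
stand 1049 [422.1 274.3  89.6  93.5  10.1] 0.061290040997097894
handle 209 [[0.4145, 0.2654, 0.088], [0.4216, 0.2851, 0.1163], [0.4291, 0.2883, 0.1369]]
restL 174 [578.5 135.2  50.9  39.1  85.2] 0.1164
restR 119 [559.  -52.9  48.6  39.6  84.6] 0.1165
tray 1287 [ 502.8 -390.6  191.4  189.7   80.7] [0.00343042 0.00633285 0.01337142]
g1 153 [430.3  80.1  19.2  68.3  77.2] [0.0198 0.0225]
g2 133 [441.7 -43.7  20.3 124.6  76.8] [0.0195 0.0224]
g3 107 [ 441.7 -158.4   91.3   26.8    6.2] [0.0188 0.0234]
```

```bash
python3 - <<'E'
from h import *
h=-np.pi/2
set_gripper(0.0)
move_ptp([.5535,.373,.12],down(h))
move_straight([.5535,.373,.088],speed=.1)
f0=sense()["force"]
r=move_straight([.5535,.373,.0755],speed=.02,threshold=20)
s=sense();pr(str(r),s["eef_pos"],s["force"]-f0,s["clock"])
pause(.4)
move_straight([.5535,.373,.15],speed=.15)
move_ptp([.5,.30,.28],down(h)); set_gripper(.085)
pause(.2);snap("wrist","wE");snap("side","sE");pr(sense()["clock"])
from meas import *
for t in("wE","sE"):
    P,C=cloud(*load(t));Q,c=clean(P,C,[.554,.373],.06);m=(c[:,0]>110)&(c[:,0]>2.5*c[:,1])&(Q[:,2]>.065)
    hh=Q[m];pr(t,"head",m.sum(),np.percentile(hh[:,2],[10,50,90]))
    Q,c=clean(P,C,[.42,.274],.08);m=(Q[:,2]>.133)&(c[:,0]>2*c[:,2]);
    if m.sum()>5: print("handle top",m.sum(),rect(Q[m]))
E
```

```text
True [0.5538 0.3733 0.0771] [-3.1572 -2.8824  8.252 ] 8.2583
11.0583Traceback (most recent call last):
  File "<stdin>", line 16, in <module>
    return _quantile_unchecked(
        a, q, axis, out, overwrite_input, method, keepdims, weights)
    return _ureduce(a,
                    func=_quantile_ureduce_func,
    ...<5 lines>...
                    overwrite_input=overwrite_input,
                    method=method)
    r = func(a, **kwargs)
    result = _quantile(arr,
                       quantiles=q,
    ...<2 lines>...
                       out=out,
                       weights=wgt)
    slices_having_nans = np.isnan(arr[-1, ...])
                                  ~~~^^^^^^^^^
IndexError: index -1 is out of bounds for axis 0 with size 0
```

View pics/wE.png

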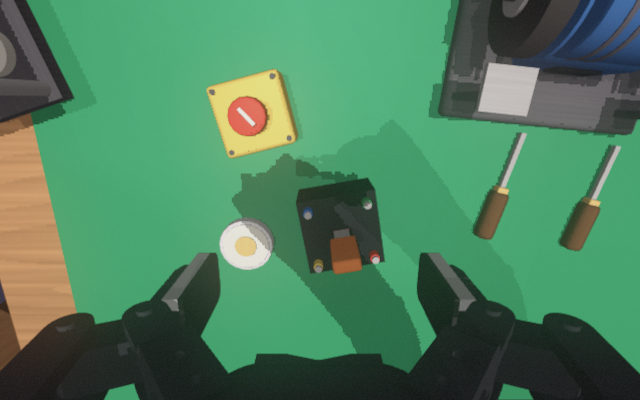

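```bash
python3 - <<'E'
from meas import *
for t in("wC","wE","side0","sE"):
    P,C=cloud(*load(t));Q,c=clean(P,C,[.554,.373],.03);m=(c[:,0]>c[:,1]+90)&(c[:,2]>.4*c[:,1])&(Q[:,2]>.065)
    hh=Q[m];pr(t,"head",m.sum(),np.percentile(hh[:,2],[10,50,90]))
    Q,c=clean(P,C,[.42,.274],.08);m=(Q[:,2]>.132)&(c[:,0]>1.5*c[:,2]);
    if m.sum()>5: print("handle top",m.sum(),rect(Q[m]))
E
```

```text
wC head 835 [0.0802 0.0813 0.0822]
handle top 294 [418.4 273.1  14.   27.4  11.3]
wE head 1009 [0.0752 0.0763 0.0773]
handle top 366 [418.1 273.9  14.2  27.3  10.5]
side0 head 243 [0.0752 0.0824 0.0844]
handle top 62 [422.5 273.5  12.4  29.    4.3]
sE head 248 [0.0698 0.0776 0.0795]
handle top 105 [448.7 272.4  73.9  94.5  12. ]
```

```bash
python3 - <<'E'
from meas import *
y=np.deg2rad(100)
move_ptp([.42,.274,.25],down(y));pause(.2);snap("wrist","wF");s=sense();pr(s["eef_pos"],s["qpos"],s["clock"])
move_ptp([.48,.30,.28],down(y));pause(.2);snap("wrist","wF2")
for t in("wF","wF2"):
    P,C=cloud(*load(t))
    Q,c=clean(P,C,[.554,.373],.07);m=abs(Q[:,2]-.05)<.006
    if m.sum()>40: print("box",rect(Q[m]),np.median(Q[m,2]))
    Q,c=clean(P,C,[.42,.274],.08);m=(abs(Q[:,2]-.06)<.005)&(c.max(1)<90)
    if m.sum()>40: print("stand",m.sum(),rect(Q[m]),np.median(Q[m,2]))
    for lo,hi in((.132,.14),(.125,.131),(.115,.125),(.105,.115),(.095,.105),(.08,.095)):
        Q,c=clean(P,C,[.42,.274],.04);m=(Q[:,2]>lo)&(Q[:,2]<hi)&(c[:,0]>1.5*c[:,2]);
        if m.sum()>5: print("handle",lo,m.sum(),rect(Q[m]))
E
```

```text
[0.42   0.2741 0.25  ] [ 0.1646  0.5478 -1.2883  1.832   0.5661  1.2018  0.4415] 13.6083
box [551.9 372.6  79.8  79.4  14.1] 0.04891924061491265
stand 6243 [420.4 274.2  88.8  89.5   9.9] 0.05930423118750211
handle 0.132 542 [417.  273.5  13.6  27.1   9.9]
handle 0.125 57 [417.  273.5  14.4  27.3   9.7]
handle 0.115 66 [410.9 272.4   1.8  26.4  12. ]
handle 0.105 67 [411.  272.8   1.   26.1   9.8]
handle 0.095 64 [411.8 273.    2.   27.1  10. ]
handle 0.08 77 [412.3 273.3   2.9  27.5   8. ]
box [551.7 372.6  79.3  79.4  13.8] 0.04903417909825031
stand 6538 [421.3 274.5  88.8  89.6   9.9] 0.05937503791104945
handle 0.132 535 [416.9 273.8  13.6  27.3   9.9]
handle 0.125 11 [414.8 270.8  21.4  14.1  85.9]
```

View pics/wF.png

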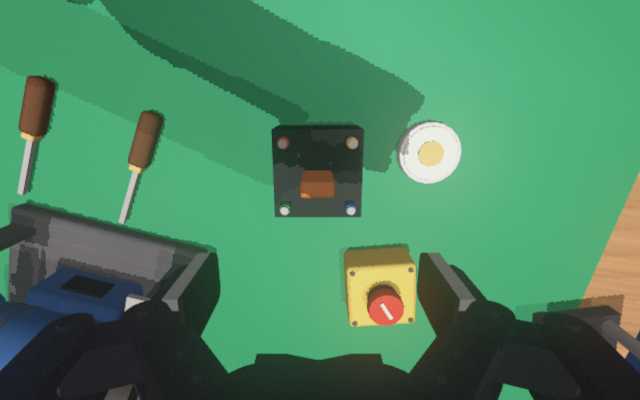

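```bash
python3 - <<'E'
from meas import *
y=np.deg2rad(100)
q=np.array([-0.52,0.3014,-0.05,1.6516,0.0329,1.1901,1.07])
move_joints(q);set_gripper(.06)
s=sense();pr(s["eef_pos"],s["qpos"])
move_ptp([.4187,.2737,.19],down(y));s=sense();pr(s["eef_pos"],s["qpos"],s["clock"])
print(np.round(ik([.4187,.2737,.0888],down(y)),2), np.round(ik([.6,.134,.2],down(np.deg2rad(84.2))),2))
E
```

```text
[0.4836 0.2388 0.3198] [-0.5193  0.302  -0.0506  1.6516  0.033   1.1901  1.0699]
[0.4199 0.2739 0.1909] [-0.5984  0.3649 -0.1006  1.9424  0.049   0.8353  1.0194] 16.4167
[-0.61  0.51 -0.09  2.06  0.08  0.58  0.99] [-0.31  0.51  0.02  1.65 -0.01  0.98  1.18]
```

```bash
python3 - <<'E'
from meas import *
y=np.deg2rad(100)
f0=sense()["force"];pr(sense()["eef_pos"])
r=move_straight([.4187,.2737,.0888],down(y),speed=.08,threshold=15);pause(.2)
s=sense();pr(str(r),s["eef_pos"],s["force"]-f0)
set_gripper(0.02);pause(.2)
s=sense();pr(s["opening"],s["eef_pos"],s["force"]-f0)
r=move_straight([.4187,.2737,.0938],down(y),speed=.03,threshold=15)
s=sense();pr(str(r),s["force"]-f0)
move_straight([.4187,.2737,.22],down(y),speed=.08)
pause(.3);s=sense();pr(s["opening"],s["eef_pos"],s["force"]-f0,s["clock"]);snap("wrist","wG");snap("side","sG");snap("scene","cG")
E
python3 - <<'E'
import cv2
a=cv2.imread('pics/sG.png')[130:330,270:450];cv2.imwrite('pics/sGz.png',cv2.resize(a,None,fx=3,fy=3,interpolation=2))
E
```

```text
[0.4199 0.2739 0.1909]
False [0.4188 0.2738 0.0891] [ 0.3093 -0.0551 -0.2839]
0.0271 [0.4188 0.2737 0.0889] [-1.255  -0.9179  4.2334]
False [ 0.1045 -0.4593 -1.0861]
0.0275 [0.4186 0.2737 0.2199] [-1.1112  0.2285 -2.02  ] 20.9583
```

View pics/wG.png

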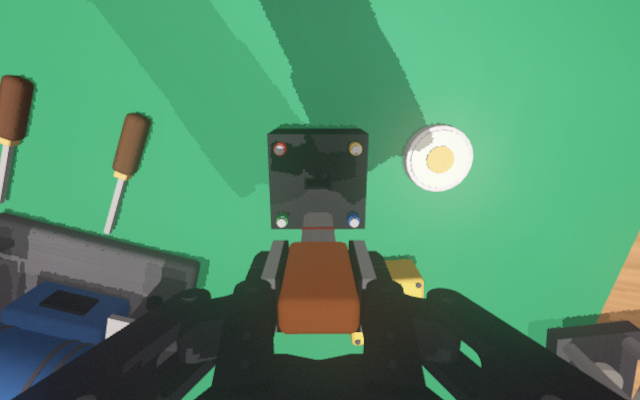

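View pics/sGz.png

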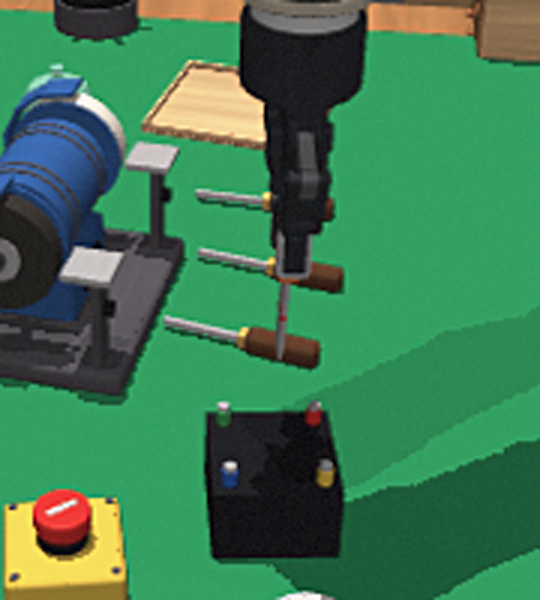

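```bash
cat > gz.py <<'E'
from meas import *
def gauge_tool(tag,tcp,quat,verbose=True):
    """gauge geometry in tool frame t: (down along x, y, jaw z)"""
    p,d,c=load(tag);M=R.from_quat(quat).as_matrix()
    v,u=np.mgrid[205:345,270:370];v=v.ravel();u=u.ravel();ok=d[v,u]>0;v=v[ok];u=u[ok]
    P=(world(d,c,u,v)-tcp)@M;C=p[v,u].astype(int)
    return P,C,u,v
if __name__=="__main__":
    P,C,u,v=gauge_tool("wG",np.array([.4186,.2737,.2199]),down(np.deg2rad(100)))
    m=(abs(P[:,1])<.03)&(abs(P[:,2])<.03)&(P[:,0]<.1)&(P[:,0]>-.06)
    for r in range(212,340,6):
        k=m&(v==r)&(u>306)&(u<332)
        if k.sum()>3: print(r,k.sum(),np.round(np.median(P[k],axis=0)*1000,1),np.round(np.percentile(P[m&(v==r)][:,2],[2,98])*1000,1),np.median(C[k],axis=0))
    k=m&(C[:,0]>C[:,1]+50)&(C[:,0]>100)&(v<238);print("red",k.sum(),np.median(P[k],axis=0)*1000, u[k].min(),u[k].max(),v[k].min(),v[k].max())
E
python3 gz.py
```

```text
212 20 [73.9 -1.5  1.1] [-5.8  7.2] [90. 92. 88.]
218 25 [57.2  0.2  1.4] [-7.6  9.2] [100. 100.  95.]
224 25 [45.8  0.5  1.3] [-7.8  9.3] [100. 101.  96.]
230 25 [36.1  0.6  1.3] [-7.9  9.5] [101. 101.  96.]
236 25 [26.4  1.   1.3] [-7.5  9. ] [100. 100.  95.]
242 25 [5.8 6.5 1.3] [-18.5  20.5] [118.  80.  52.]
248 25 [-1.8  6.9  1.2] [-18.   20.1] [121.  77.  48.]
254 25 [-8.4  7.1  1.2] [-17.7  20.6] [121.  77.  48.]
260 25 [-14.4   7.3   1.2] [-17.   19.7] [122.  76.  46.]
266 25 [-20.    7.5   1.2] [-16.4  18.9] [122.  75.  45.]
272 25 [-25.1   7.6   1.2] [-15.7  18.4] [123.  75.  45.]
278 25 [-29.8   7.7   1.2] [-15.3  17.9] [123.  75.  45.]
284 25 [-34.3   7.8   1.2] [-15.1  17.3] [123.  74.  44.]
290 25 [-38.7   8.1   1.2] [-14.5  16.8] [123.  74.  44.]
296 25 [-42.1   7.9   1.1] [-14.3  16.6] [124.  75.  44.]
302 25 [-44.5   7.2   1.1] [-14.3  16.2] [149.  89.  52.]
308 25 [-44.9   5.1   1.1] [-14.4  16.3] [153.  92.  53.]
314 25 [-45.2   3.1   1.1] [-14.3  16.2] [153.  91.  53.]
320 25 [-45.2   0.7   1.1] [-14.2  16.1] [153.  92.  54.]
326 25 [-45.4  -1.5   1.1] [-14.5  16.3] [152.  91.  54.]
332 25 [-44.8  -4.3   1.1] [-12.7  14.6] [140.  85.  49.]
red 32 [38.23279775  0.93127574  0.47105299] 302 333 228 228
```

```bash
cat >> h.py <<'E'
A=.033; YG=np.deg2rad(84.2); GR=np.array([.0385,-.0018,0])
def gpose(G,yaw,a=A):
    M=R.from_quat(down(yaw))*R.from_euler('z',a)
    return np.array(G)-M.apply(GR),M.as_quat()
E
python3 - <<'E'
from meas import *
D=[.6002,.1337]
p,q=gpose([*D,.20],YG);move_ptp(p,q)
p,q=gpose([*D,.165],YG);move_straight(p,q,speed=.06);pause(.4)
s=sense();pr(p,s["eef_pos"],q,s["ee_rot"],s["clock"])
np.save("pics/pH.npy",np.r_[s["eef_pos"],s["ee_rot"]])
snap("wrist","wH");snap("side","sH")
a=cv2.imread('pics/wH.png')[180:400,220:420];cv2.imwrite('pics/wHz.png',cv2.resize(a,None,fx=3,fy=2.7,interpolation=2))
a=cv2.imread('pics/sH.png')[130:270,220:400];cv2.imwrite('pics/sHz.png',cv2.resize(a,None,fx=4,fy=4,interpolation=2))
E
```

```text
[0.5997 0.1338 0.2035] [0.5998 0.1338 0.2037] [-0.4653  0.5324  0.4827  0.5168] [-0.4654  0.5323  0.4826  0.5169] 23.1583
```

View pics/wH.png

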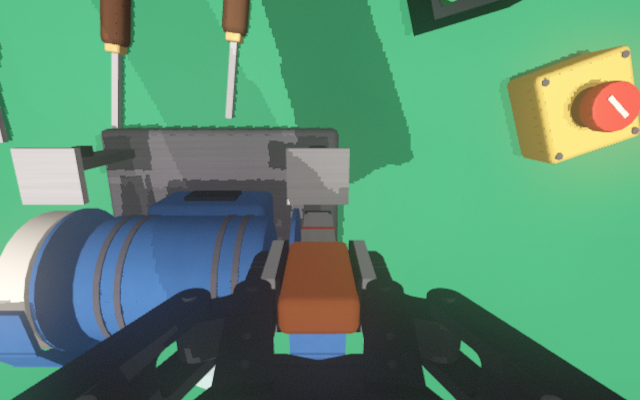

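View pics/sHz.png

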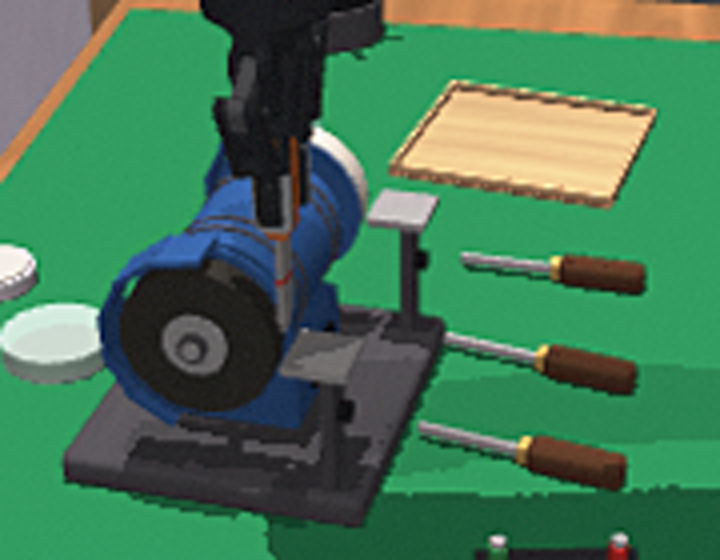

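```bash
cat > gap.py <<'E'
from meas import *
def report(tag,ps,side):
    p,d,c=load(tag);P,C=cloud(p,d,c);tcp=ps[:3]
    g=R.from_euler('z',YG-np.pi/2).as_matrix()  # grinder axes
    G0=tcp+R.from_quat(ps[3:]).apply(GR)
    L=(P-G0)@g   # gauge(origin red line)-centred, grinder axes
    L[:,2]+=G0[2]-.115   # z rel. rest top
    cc=C.astype(int)
    m=(abs(L[:,2])<.004)&(np.ptp(cc,axis=1)<45)&(cc.min(1)>90)&(L[:,0]<.005)&(L[:,0]>-.06)&(abs(L[:,1])<.045)
    print("rest pts",m.sum(),"x2/98",np.round(np.percentile(L[m,0],[1,99])*1e3,2),"y",np.round(np.percentile(L[m,1],[1,99])*1e3,2),"z",np.round(np.median(L[m,2])*1e3,2),"rect",rect(L[m]))
    b=G0[2]-.115
    for z0 in(-.03,-.02,-.01,0.,.01,.02):
        k=(abs(L[:,2]-b-z0)<.003)&(abs(L[:,0])<.008)&(abs(L[:,1])<.006)
        if k.sum()>3: print("blade z",z0,k.sum(),np.round(np.median(L[k,0])*1e3,2))
    k=(abs(L[:,2]-b)<.02)&(abs(L[:,0])<.008)&(abs(L[:,1])<.014);print("blade y",np.round(np.percentile(L[k,1],[2,98])*1e3,2))
if __name__=="__main__":
    import sys
    report(sys.argv[1],np.load(sys.argv[2]),0)
E
python3 gap.py wH pics/pH.npy
```

```text
rest pts 3494 x2/98 [-43.08  -3.83] y [-21.29  21.81] z -0.59 rect [-23.3   0.3  39.9  44.    0. ]
blade z -0.03 16 -2.4
blade z -0.02 57 -2.71
blade z -0.01 61 -2.76
blade z 0.0 79 -2.89
blade z 0.01 85 -2.73
blade z 0.02 29 -2.74
blade y [-8.14  9.21]
```

```bash
cat > insert.py <<'E'
from gap import *
def insert(G,tag):
    g=R.from_euler('z',YG-np.pi/2)
    p,q=gpose([*G,.157],YG);move_straight(p,q,speed=.05);pause(.2)
    f0=sense()["force"]
    for z in(.147,.140,.133,.126,.120,.1155):
        p,q=gpose([*G,z],YG);r=move_straight(p,q,speed=.03,threshold=6)
        s=sense();pr(z,str(r),s["eef_pos"]-p,g.inv().apply(s["force"]-f0))
        if r: return False
    pause(.7);s=sense();pr("held",s["eef_pos"]-p,g.inv().apply(s["force"]-f0),s["clock"])
    np.save(f"pics/{tag}.npy",np.r_[s["eef_pos"],s["ee_rot"]]);snap("wrist","w"+tag);snap("side","s"+tag)
    report("w"+tag,np.load(f"pics/{tag}.npy"),0)
    return True
E
python3 - <<'E'
from insert import *
g=R.from_euler('z',YG-np.pi/2)
G=np.array([.6003,.1337,0])+g.apply([.0005,.0002,0])
print(insert(G[:2],"D1"))
a=cv2.imread('pics/sD1.png')[130:270,220:400];cv2.imwrite('pics/sD1z.png',cv2.resize(a,None,fx=4,fy=4,interpolation=2))
E
```

```text
0.147 False [-0.0001 -0.     -0.0002] [-0.2699 -0.7184  0.3132]
0.14 False [-0.0001 -0.     -0.0003] [ 0.301   0.653  -0.4176]
0.133 False [-0.0002 -0.0001 -0.0003] [-0.1305 -0.7374 -0.3876]
0.126 False [-0.0001 -0.0001 -0.0003] [ 0.6194 -0.1136  0.0125]
0.12 False [-0.0002 -0.0001 -0.0003] [ 0.3612 -1.2203  0.2326]
0.1155 False [-0.0001 -0.     -0.0002] [ 0.0381  0.8963 -0.4386]
held [-0. -0. -0.] [-0.1526  0.4231  0.4069] 26.75
rest pts 5587 x2/98 [-43.58  -3.32] y [-21.46  21.6 ] z -0.58 rect [-22.6   0.1  42.4  44.1   0. ]
blade z 0.0 230 -4.73
blade z 0.01 87 -2.72
blade z 0.02 30 -2.76
blade y [-12.69  12.67]
True
```

```bash
ls pics | grep D1
```

```text
D1.npy
sD1.npz
sD1.png
sD1z.png
wD1.npz
wD1.png
```

```bash
python3 - <<'E'
import cv2
a=cv2.imread('pics/sD1.png')[150:260,240:350];b=cv2.imread('pics/wD1.png')[120:260,260:390]
a=cv2.resize(a,(400,400),interpolation=2);b=cv2.resize(b,(380,400),interpolation=2);cv2.imwrite('pics/D1c.png',cv2.hconcat([a,b]))
E
```

```text
(no output)
```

View pics/D1c.png

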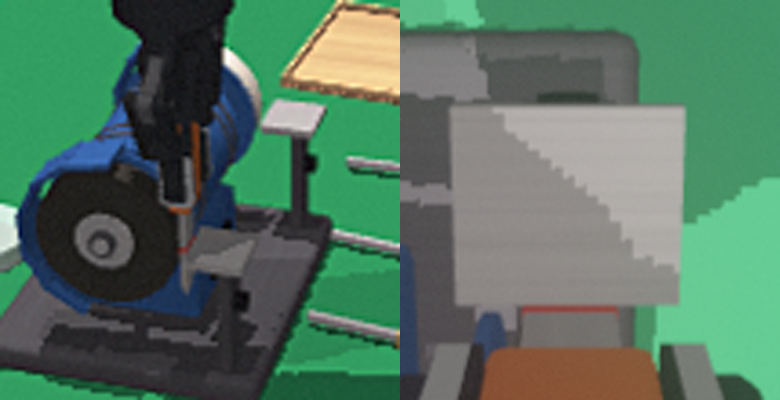

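```bash
python3 - <<'E'
from insert import *
g=R.from_euler('z',YG-np.pi/2)
G=np.array([.6003,.1337,0])+g.apply([.0005,.0002,0])
p,q=gpose([*G[:2],.22],YG);move_straight(p,q,speed=.1)
W=G+g.apply([0,-.19,0])
p,q=gpose([*W[:2],.21],YG);move_straight(p,q,speed=.15)
p,q=gpose([*W[:2],.165],YG);move_straight(p,q,speed=.08);pause(.4)
s=sense();ps=np.r_[s["eef_pos"],s["ee_rot"]];pr(p,ps[:3],s["clock"],s["qpos"]);np.save("pics/pW.npy",ps);snap("wrist","wW")
report("wW",ps,0)
E
```

```text
[ 0.5811 -0.0551  0.2035] [ 0.5812 -0.0551  0.2038] 30.5667 [-0.0197  0.4824  0.0546  1.6958 -0.033   0.9968  1.517 ]
rest pts 3535 x2/98 [-43.75   2.5 ] y [-21.49  21.71] z -0.6 rect [-20.4   0.1  44.1  47.2  89.9]
blade z -0.03 24 -2.37
blade z -0.02 52 -2.83
blade z -0.01 67 -2.79
blade z 0.0 79 -2.86
blade z 0.01 88 -2.7
blade z 0.02 30 -2.81
blade y [-8.17  9.27]
```

View pics/wW.png

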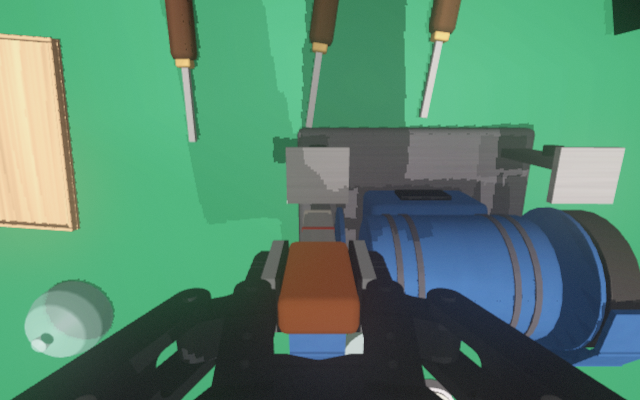

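```bash
python3 - <<'E'
from insert import *
g=R.from_euler('z',YG-np.pi/2)
W=np.array([.6003,.1337,0])+g.apply([.0005,-.1898,0])
ok=insert(W[:2],"W1");print(ok)
if ok:
    p,q=gpose([*W[:2],.22],YG);move_straight(p,q,speed=.1)
    move_ptp([.5,.1,.30],down(np.deg2rad(90)))
    pr(sense()["clock"],sense()["qpos"])
a=cv2.imread('pics/sW1.png')[140:250,240:350];b=cv2.imread('pics/wW1.png')[120:260,260:390]
a=cv2.resize(a,(400,400),interpolation=2);b=cv2.resize(b,(380,400),interpolation=2);cv2.imwrite('pics/W1c.png',cv2.hconcat([a,b]))
E
```

```text
0.147 False [-0.0001 -0.     -0.0002] [ 0.3298  0.2873 -0.3324]
0.14 False [-0.0001  0.     -0.0002] [ 1.3847 -0.0962 -1.3709]
0.133 False [-0.0001  0.     -0.0002] [-0.1283  0.9431 -0.656 ]
0.126 False [-0.0001  0.     -0.0002] [-0.0192  0.5725 -1.6581]
0.12 False [-0.0001  0.     -0.0002] [-0.0595  0.3125 -0.9861]
0.1155 False [-0.0001  0.     -0.0002] [ 0.5955  0.8304 -0.3759]
held [-0.  0.  0.] [ 0.7002  0.803  -1.1064] 34.1083
rest pts 5610 x2/98 [-43.59  -3.02] y [-21.47  21.62] z -0.58 rect [-20.    0.   47.8  44.2   0.1]
blade z 0.0 236 -4.64
blade z 0.01 84 -2.72
blade z 0.02 34 -2.83
blade y [-12.72  12.61]
True
36.15 [-2.8930e-01  2.6920e-01 -0.0000e+00  1.7562e+00  6.0000e-04  1.1163e+00
  1.2814e+00]
```

View pics/W1c.png

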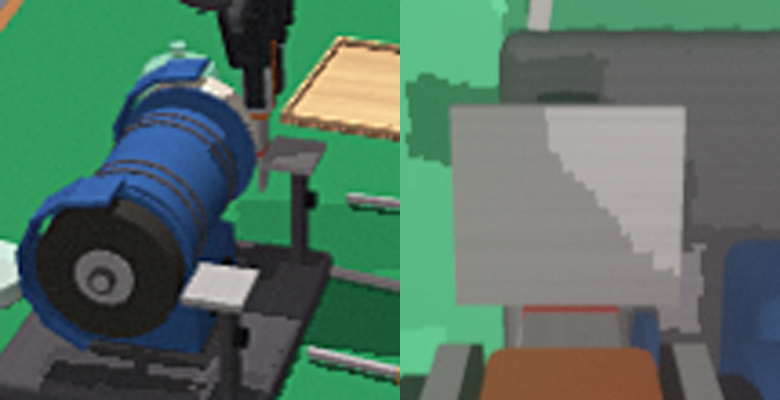

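```bash
python3 - <<'E'
from gap import *
Y=np.deg2rad(100);S=[.4211,.2744]
p,q=gpose([*S,.15],Y);move_ptp(p,q)
p,q=gpose([*S,.103],Y);move_straight(p,q,speed=.08);pause(.3)
g=R.from_euler('z',Y-np.pi/2);f0=sense()["force"];pr(sense()["eef_pos"]-p,sense()["qpos"])
snap("wrist","wS")
for z in(.095,.088,.08,.07,.06,.054,.0505):
    p,q=gpose([*S,z],Y);r=move_straight(p,q,speed=.04,threshold=8)
    s=sense();pr(z,str(r),s["eef_pos"]-p,g.inv().apply(s["force"]-f0))
    if r: break
snap("wrist","wS2")
E
```

```text
[0.0001 0.0001 0.0003] [-0.5751  0.4454 -0.1208  1.9731  0.0524  0.7549  1.0217]
0.095 False [-0.0002 -0.0002 -0.0004] [-0.1982  1.7039 -0.9227]
0.088 False [-0.0002 -0.0001 -0.0003] [ 0.2067  1.1088 -0.3494]
0.08 False [-0.0002 -0.0001 -0.0003] [-0.2591  1.2065 -1.147 ]
0.07 False [-0.0002 -0.0001 -0.0003] [ 0.8597 -0.0738 -1.1862]
0.06 False [-0.0002 -0.0001 -0.0003] [-1.0777  1.6517 -1.4398]
0.054 False [-0.0002 -0.0001 -0.0003] [ 0.3689  0.8293 -1.2529]
0.0505 False [0.0003 0.0002 0.0001] [0.6828 0.7219 0.2624]
```

View pics/wS2.png

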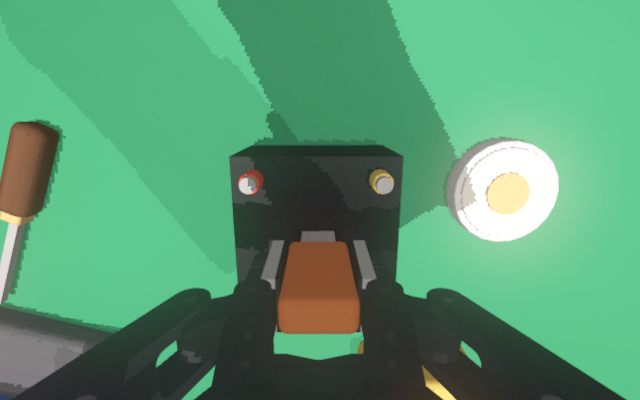

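Smooth entry. Release, retreat, check, and re-measure the gravers.

```bash
python3 - <<'E'
from meas import *
s=sense();M=R.from_quat(s["ee_rot"]).as_matrix()
set_gripper(.06);pause(.2)
p=s["eef_pos"]
move_straight(p-M[:,0]*.10,s["ee_rot"],speed=.12)
pr(sense()["clock"])
move_ptp([.45,.10,.33],down(np.deg2rad(100)));set_gripper(.085);pause(.2);snap("side","sT");snap("wrist","wT");pr(sense()["clock"],sense()["qpos"])
P,C=cloud(*load("sT"));Q,c=clean(P,C,[.42,.274],.08);m=(Q[:,2]>.07)&(c[:,0]>1.5*c[:,2])&(c[:,0]>80)
print(m.sum(),np.percentile(Q[m],[2,50,98],axis=0).round(4).tolist())
a=cv2.imread('pics/sT.png')[110:370,190:450];cv2.imwrite('pics/sTz.png',cv2.resize(a,None,fx=2.3,fy=2.3,interpolation=2))
E
```

```text
42.15
43.725 [-0.2557  0.1705 -0.0781  1.805   0.0144  1.1665  1.4069]
233 [[0.3845, 0.2398, 0.0723], [0.418, 0.2856, 0.1154], [0.4271, 0.304, 0.1377]]
```

View pics/sTz.png

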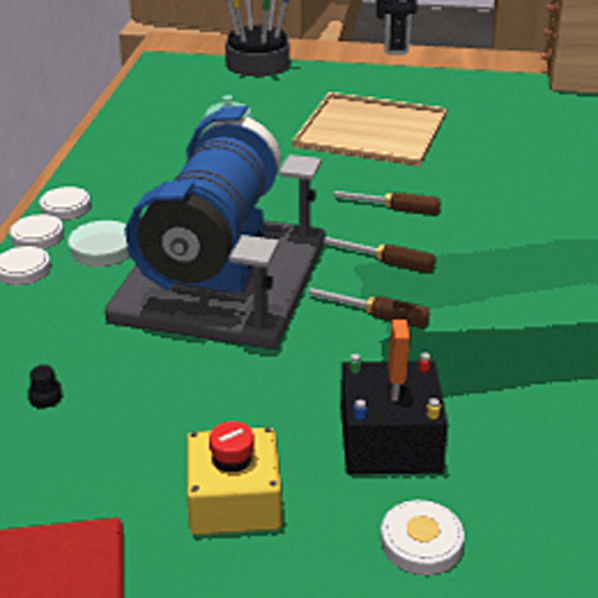

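View pics/wT.png

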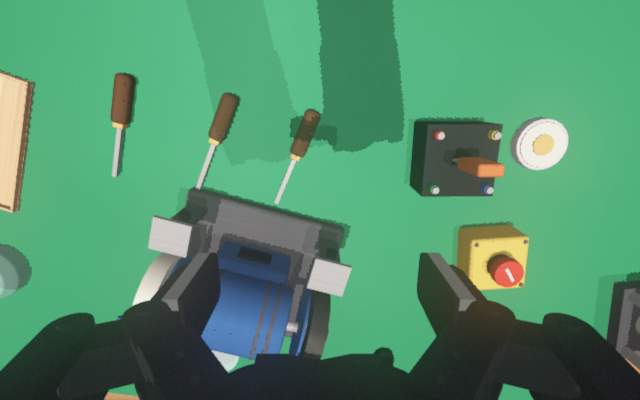

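```bash
cat > grav.py <<'E'
from meas import *
def gravers(tag,verbose=True):
    p,d,c=load(tag)
    hsv=cv2.cvtColor(p,cv2.COLOR_RGB2HSV)
    P=np.full(p.shape,np.nan);v,u=np.nonzero(d>0);P[v,u]=world(d,c,u,v)
    m=(hsv[...,0]<18)&(hsv[...,1]>70)&(hsv[...,2]<150)&(P[...,2]>.004)&(P[...,2]<.03)&(np.hypot(P[...,0],P[...,1])<.75)&(P[...,0]>.25)
    n,l,st,ce=cv2.connectedComponentsWithStats(m.astype(np.uint8),connectivity=8)
    out=[]
    for i in range(1,n):
        if st[i,4]<150: continue
        Q=P[l==i];Q=Q[Q[:,2]>.014]
        if len(Q)<80: continue
        (cx,cy),wh,a=cv2.minAreaRect((Q[:,:2]*1000).astype(np.float32))
        if not(40<max(wh)<80 and 8<min(wh)<32): continue
        # axis direction toward the shank: grey/any points z .005-.018 at 40..90 mm
        best=None
        ang=np.deg2rad(a if wh[0]>wh[1] else a+90)
        A=P.reshape(-1,3);ok=np.isfinite(A[:,2])&(A[:,2]>.004)&(A[:,2]<.017)
        B=A[ok][:,:2]-np.array([cx,cy])/1000
        g=(hsv.reshape(-1,3)[ok][:,1]<70)
        for s in(0,np.pi):
            e=np.array([np.cos(ang+s),np.sin(ang+s)]);t=B@e;w=B@np.array([-e[1],e[0]])
            k=g&(t>.045)&(t<.1)&(abs(w)<.015)
            if best is None or k.sum()>best[0]: best=(k.sum(),B[k].mean(0) if k.any() else e)
        th=np.arctan2(best[1][1],best[1][0]);o=np.array([cx,cy])/1000+.0125*np.array([np.cos(th),np.sin(th)])
        out.append((o[0],o[1],th));
        if verbose: print(tag,"px",ce[i].round(),"rect",np.round([cx,cy,*wh],1),"shank n",best[0],"th",np.rad2deg(th).round(1),"ztop",np.percentile(Q[:,2],80).round(4),"origin",o.round(4))
    return out
if __name__=="__main__":
    import sys
    for t in sys.argv[1:]: gravers(t)
E
python3 grav.py wA wB wC wT; python3 - <<'E'
from h import *
for x,y,t in((.44,.076,-12),(.423,-.042,-12),(.437,-.165,-6)):
    print(ik([x,y,.002],down(np.deg2rad(90+t))), )
E
```

```text
wA px [ 54. 245.] rect [427.1  77.8  17.1  61.1] shank n 256 th -14.0 ztop 0.02 origin [0.4392 0.0748]
wA px [223. 241.] rect [ 428.7 -163.8   15.4   53.3] shank n 184 th -7.1 ztop 0.0201 origin [ 0.4411 -0.1653]
wA px [138. 256.] rect [410.9 -38.9  16.3  60.3] shank n 215 th -14.2 ztop 0.0202 origin [ 0.423 -0.042]
wB px [418. 241.] rect [ 424.5 -167.6    9.1   56.8] shank n 197 th -2.9 ztop 0.0203 origin [ 0.437  -0.1682]
wB px [249. 247.] rect [422.8  82.3  15.2  52.2] shank n 112 th -15.7 ztop 0.02 origin [0.4348 0.0789]
wB px [331. 250.] rect [410.9 -39.   16.3  58.7] shank n 168 th -13.3 ztop 0.0203 origin [ 0.423  -0.0419]
wC px [583. 206.] rect [ 425.  -164.    14.7   58.2] shank n 326 th -5.4 ztop 0.0202 origin [ 0.4374 -0.1652]
wC px [490. 217.] rect [410.  -39.3  13.6  57.2] shank n 269 th -12.6 ztop 0.0202 origin [ 0.4222 -0.042 ]
wT px [120.  98.] rect [ 422.5 -164.1   19.9   62.4] shank n 255 th -5.2 ztop 0.0197 origin [ 0.4349 -0.1652]
wT px [220. 116.] rect [424.4 -33.7  12.9  57.7] shank n 195 th -13.0 ztop 0.0199 origin [ 0.4366 -0.0365]
[-0.26511206  0.62796421 -0.01620462  2.25757376  0.03756313  0.25629009
  1.04679387]
[-0.02102694  0.61782508  0.01399176  2.31207541 -0.03854641  0.21189111
  1.38942052]
[ 0.21660265  0.64376545  0.06505362  2.20760255 -0.13516023  0.29377058
  1.86417392]
```

```bash
python3 - <<'E'
from grav import *
move_ptp([.47,.02,.26],down(np.deg2rad(80)));pause(.2);snap("wrist","wU");pr(sense()["clock"])
for t in gravers("wU"): pass
E
```

```text
44.4833
wU px [263. 130.] rect [423.7 -32.5  12.4  55.7] shank n 241 th -13.7 ztop 0.02 origin [ 0.4359 -0.0355]
wU px [150. 149.] rect [ 423.  -164.4   18.1   61.2] shank n 290 th -5.0 ztop 0.0198 origin [ 0.4354 -0.1655]
```

View pics/wU.png

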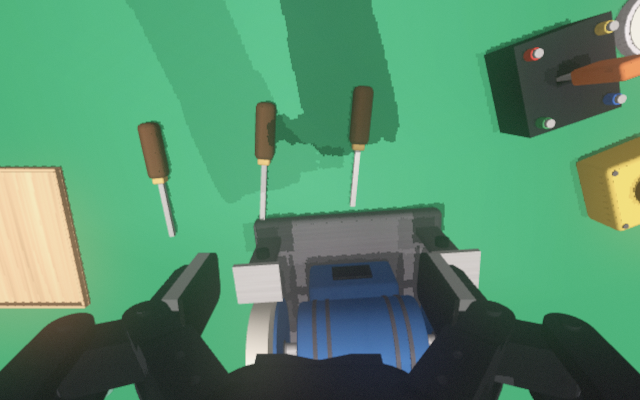

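```bash
python3 - <<'E'
from grav import *
p,d,c=load("wU");hsv=cv2.cvtColor(p,cv2.COLOR_RGB2HSV);print(hsv[95:140:8,361].tolist(), [world(d,c,np.array([361]),np.array([r])).round(4).tolist() for r in range(95,140,8)])
E
sed -i 's/hsv\[...,0\]<18)&(hsv\[...,1\]>70)/((hsv[...,0]<22)|(hsv[...,0]>170))\&(hsv[...,1]>55)/' grav.py; python3 grav.py wU wT
```

```text
[[20, 99, 90], [20, 96, 90], [21, 96, 90], [21, 102, 90], [23, 94, 87], [24, 91, 87]] [[[0.4038, 0.0807, 0.0196]], [[0.4121, 0.0797, 0.0188]], [[0.4205, 0.0785, 0.0187]], [[0.4292, 0.0775, 0.0174]], [[0.4377, 0.076, 0.0192]], [[0.4462, 0.0747, 0.0208]]]  File "grav.py", line 6
    m=(((hsv[...,0]<22)|(hsv[...,0]>170))&(hsv[...,1]>55)&(hsv[...,2]<150)&(P[...,2]>.004)&(P[...,2]<.03)&(np.hypot(P[...,0],P[...,1])<.75)&(P[...,0]>.25)
      ^
SyntaxError: '(' was never closed
```

```bash
sed -i 's/m=(((hsv/m=((hsv/; s/hsv\[...,0\]<22/hsv[...,0]<27/' grav.py; python3 grav.py wU wT
```

```text
wU px [362. 112.] rect [424.5  78.8  17.   58.6] shank n 252 th -13.6 ztop 0.0198 origin [0.4367 0.0758]
wU px [263. 130.] rect [423.9 -32.1  19.9  62.6] shank n 241 th -14.1 ztop 0.0198 origin [ 0.436  -0.0351]
wU px [151. 151.] rect [ 426.1 -164.1   20.1   68.9] shank n 287 th -5.4 ztop 0.0196 origin [ 0.4386 -0.1652]
wT px [121.  98.] rect [ 423.5 -163.7   20.7   64.9] shank n 254 th -5.6 ztop 0.0197 origin [ 0.436  -0.1649]
wT px [222. 117.] rect [424.3 -31.8  19.2  64. ] shank n 197 th -14.4 ztop 0.0196 origin [ 0.4364 -0.0349]
```

```bash
cat > fetch.py <<'E'
from grav import *
T=np.array([.5,-.391]);TY=np.deg2rad(-10)
def pick(o,th,zt=.003):
    q=down(th+np.pi/2)
    move_ptp([o[0],o[1],.12],q);set_gripper(.06)
    f0=sense()["force"]
    r=move_straight([o[0],o[1],zt],q,speed=.1,threshold=12)
    s=sense();pr("down",str(r),s["eef_pos"],s["force"]-f0)
    if r: return False
    set_gripper(.01);pause(.1)
    s=sense();pr("grip",s["opening"],s["force"]-f0)
    move_straight([o[0],o[1],.13],q,speed=.12);pause(.1)
    s=sense();pr("lift",s["opening"],s["force"]-f0,s["clock"])
    return s["opening"]>.015
def place(lane,zt,dx=-.025):
    g=R.from_euler('z',TY).as_matrix()[:2,:2];p=T+g@np.array([dx,lane]);q=down(TY+np.pi/2)
    move_ptp([*p,.13],q)
    r=move_straight([*p,zt+.0055],q,speed=.1,threshold=12);s=sense();pr("place",str(r),s["eef_pos"])
    set_gripper(.034);pause(.1)
    move_straight([*p,.13],q,speed=.12);pr(sense()["clock"])
E
python3 - <<'E'
from fetch import *
if pick([.437,-.165],np.deg2rad(-5.6)):
    snap("wrist","wP3");place(-.05,.003)
E
```

```text
down False [ 0.4373 -0.1651  0.0034] [-0.6318 -0.179   0.2834]
grip 0.0206 [-0.396   0.8728  8.2058]
lift 0.0204 [-0.0067  1.3982 -0.4487] 48.95
place False [ 0.4671 -0.4362  0.0092]
52.975
```

View pics/wP3.png

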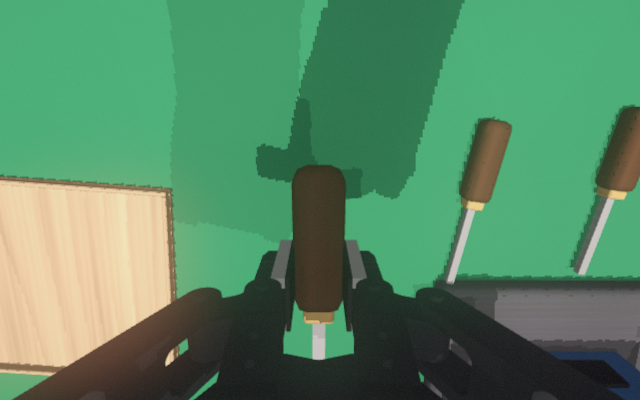

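```bash
python3 - <<'E'
from fetch import *
def look(tag):
    move_ptp([.47,.0,.26],down(np.deg2rad(80)));pause(.15);snap("wrist",tag);return [o for o in gravers(tag) if o[1]>-.24]
o=look("wV");
o.sort(key=lambda t:t[1]);b=o[0]
if pick(b[:2],b[2]): place(0.,.003)
o=look("wV2")
E
```

```text
wV px [381. 110.] rect [424.5  77.8  13.2  58.1] shank n 269 th -12.9 ztop 0.0199 origin [0.4367 0.075 ]
down False [0.4369 0.0751 0.0034] [-0.2929  0.4746 -0.1848]
grip 0.0206 [-0.8979  1.1373  8.1805]
lift 0.0207 [ 0.9109  0.9387 -0.1698] 59.0667
place False [ 0.4758 -0.387   0.0091]
63.675
```

View pics/wV2.png

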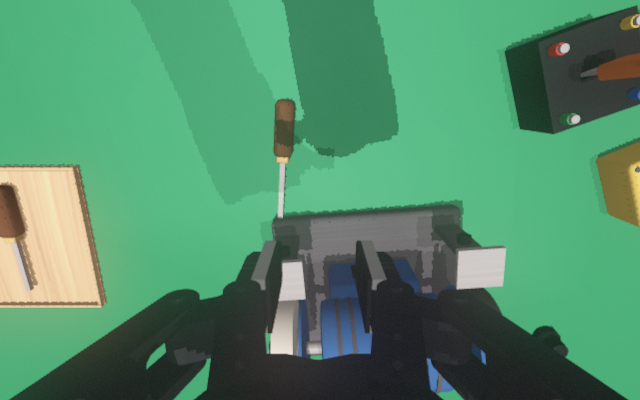

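```bash
python3 - <<'E'
from fetch import *
p,d,c=load("wV2")
for u,v in((285,108),(285,128),(283,152),(281,205)): pr(u,v,world(d,c,np.array([u]),np.array([v]))[0])
hsv=cv2.cvtColor(p,cv2.COLOR_RGB2HSV)
v,u=np.mgrid[92:158,270:302];P=world(d,c,u.ravel(),v.ravel());k=P[:,2]>.012
print(rect(P[k]))
E
```

```text
285 108 [ 0.4019 -0.0253  0.0195]
285 128 [ 0.423  -0.0295  0.0209]
283 152 [ 0.4489 -0.0374  0.0195]
281 205 [ 0.5128 -0.0542  0.0106]
[418.1 -27.7  40.4  78.6  52.2]
```

```bash
python3 - <<'E'
from fetch import *
if pick([.4365,-.035],np.deg2rad(-14.4)): place(.05,.003)
move_ptp([.53,-.30,.28],down(np.deg2rad(80)));pause(.2);snap("wrist","wX");snap("side","sX");snap("scene","cX");pr(sense()["clock"])
a=cv2.imread('pics/sX.png')[110:370,150:450];cv2.imwrite('pics/sXz.png',cv2.resize(a,None,fx=2.3,fy=2.3,interpolation=2))
E
```

```text
down False [ 0.4368 -0.035   0.0034] [-0.3791  0.1345  0.2991]
grip 0.0213 [-1.3561 -0.0515  7.2155]
lift 0.0206 [ 0.7915 -0.6516 -1.1787] 69.5583
place False [ 0.4844 -0.3377  0.0091]
73.6417
74.6833
```

View pics/wX.png

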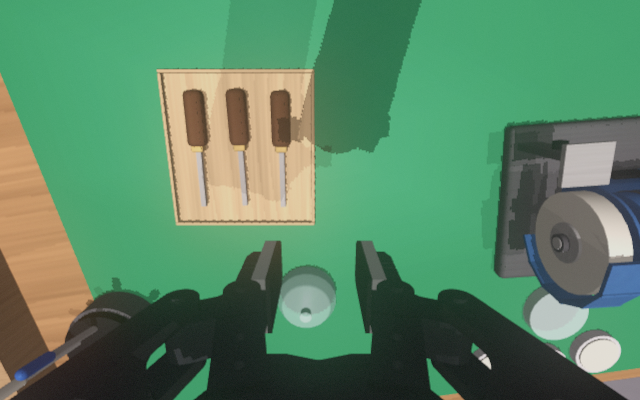

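View pics/sXz.png

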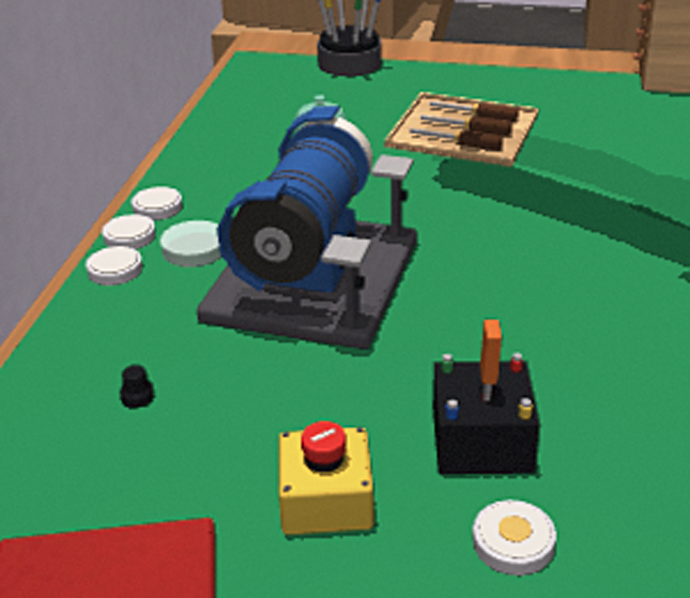

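```bash
python3 - <<'E'
from meas import *
Y=np.deg2rad(100);B=[.5527,.3727]
move_ptp([.50,.33,.28],down(Y));pause(.15);snap("wrist","wY")
P,C=cloud(*load("wY"))
Q,c=clean(P,C,[.42,.274],.06);m=(Q[:,2]>.13)&(c[:,0]>1.4*c[:,2]);print("gauge top",m.sum(),rect(Q[m]) if m.sum()>5 else 0,np.median(Q[m,2]))
Q,c=clean(P,C,[.554,.373],.03);m=(c[:,0]>c[:,1]+90)&(Q[:,2]>.065);print("head",np.median(Q[m,2]),rect(Q[m]))
set_gripper(.085)
move_ptp([*B,.14],down(Y))
f0=sense()["force"]
r=move_straight([*B,.0545],down(Y),speed=.07,threshold=10);pause(.1)
s=sense();pr(str(r),s["eef_pos"],s["force"]-f0,s["qpos"],s["clock"])
E
```

```text
gauge top 605 [417.  275.1  13.2  27.7   9.8] 0.1340809596902653
head 0.07608769616562752 [552.1 372.6  36.4  36.8   5.4]
False [0.5529 0.3729 0.055 ] [ 0.3605  0.5927 -0.5754] [-0.4667  0.7553 -0.3373  1.6355  0.3203  0.8049  0.8028] 79.825
```

View pics/wY.png

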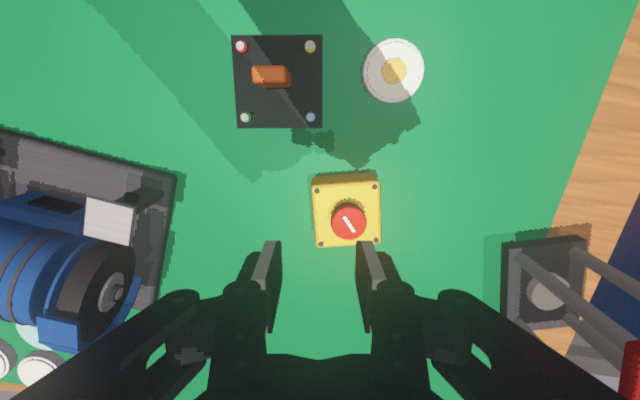

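```bash
python3 - <<'E'
from meas import *
B=[.5527,.3727];f0=sense()["force"];m0=sense()["moment"]
q=np.array(ik([*B,.0545],down(np.deg2rad(100))))
set_gripper(.037);pause(.1);s=sense();pr("grip",s["opening"],s["force"]-f0,s["eef_pos"])
for a in(.15,.3,.45,.6,.7,.8,.88):
    t=q.copy();t[6]-=a;move_joints(t);s=sense()
    pr(a,s["qpos"][6],R.from_quat(s["ee_rot"]).as_matrix()[:2,2],s["force"]-f0,(s["moment"]-m0)[2],s["opening"])
pause(.2);snap("side","sZ0")
set_gripper(.085);pause(.3)
p=sense()["eef_pos"];move_straight([p[0],p[1],.16],speed=.12)
pause(.2);snap("wrist","wZ");snap("side","sZ");pr(sense()["clock"])
for t in("wZ","sZ","sE"):
    P,C=cloud(*load(t));Q,c=clean(P,C,[.554,.373],.03);m=(c[:,0]>c[:,1]+90)&(Q[:,2]>.065)
    if m.sum()>10: print(t,"head",np.percentile(Q[m,2],[50,90]).round(4),m.sum())
E
```

```text
grip 0.0383 [-2.2695 -3.0414  5.08  ] [0.5529 0.3724 0.0549]
0.15 0.6519 [-0.0233  0.9997] [-2.2466 -2.4036  4.7075] -0.0204 0.0382
0.3 0.5058 [0.1223 0.9925] [-1.7274 -2.6765  4.567 ] -0.0138 0.0379
0.45 0.3575 [0.2675 0.9636] [-1.9326 -1.4855  4.5714] -0.0014 0.0379
0.6 0.2077 [0.4081 0.9129] [-0.3859 -1.3324  6.3174] 0.1268 0.038
0.7 0.1079 [0.4971 0.8677] [-3.2762 -3.2572 10.6295] 0.2171 0.0381
0.8 0.008 [0.5812 0.8138] [-4.6836 -3.4685 17.339 ] 0.203 0.0379
0.88 -0.0719 [0.6442 0.7648] [-4.2126 -4.5921 20.6591] 0.2252 0.0383
84.6583
wZ head [0.0811 0.082 ] 610
sZ head [0.0819 0.084 ] 188
sE head [0.0776 0.0795] 248
```

View pics/wZ.png

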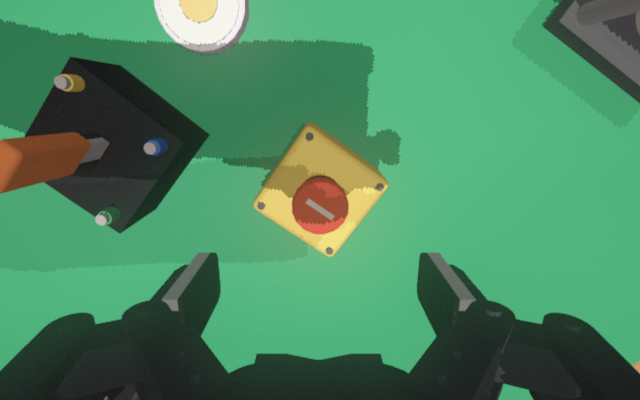

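```bash
python3 - <<'E'
from meas import *
move_ptp([.48,.15,.33],down(np.deg2rad(100)));pause(.3);snap("side","sZ2");snap("scene","cZ2");pr(sense()["clock"])
a=cv2.imread('pics/sZ2.png')[110:370,150:450];cv2.imwrite('pics/sZ2z.png',cv2.resize(a,None,fx=2.3,fy=2.3,interpolation=2))
P,C=cloud(*load("sZ2"));Q,c=clean(P,C,[.554,.373],.03);m=(c[:,0]>c[:,1]+90)&(Q[:,2]>.065);print(np.percentile(Q[m,2],[50,90]))
# tray frame extents
P,C=cloud(*load("wX"));L=(P[:,:2]-[.5,-.391])@R.from_euler('z',np.deg2rad(-10)).as_matrix()[:2,:2]
k=(P[:,2]>.013)&(P[:,2]<.04)&(abs(L).max(1)<.095);print("handles in tray x,y,z",np.percentile(L[k],[1,99],axis=0).round(3).tolist(),np.percentile(P[k,2],99).round(4))
E
```

```text
86.175
[0.08243788 0.08405551]
handles in tray x,y,z [[-0.071, -0.058], [0.064, 0.061]] 0.0249
```

View pics/sZ2z.png

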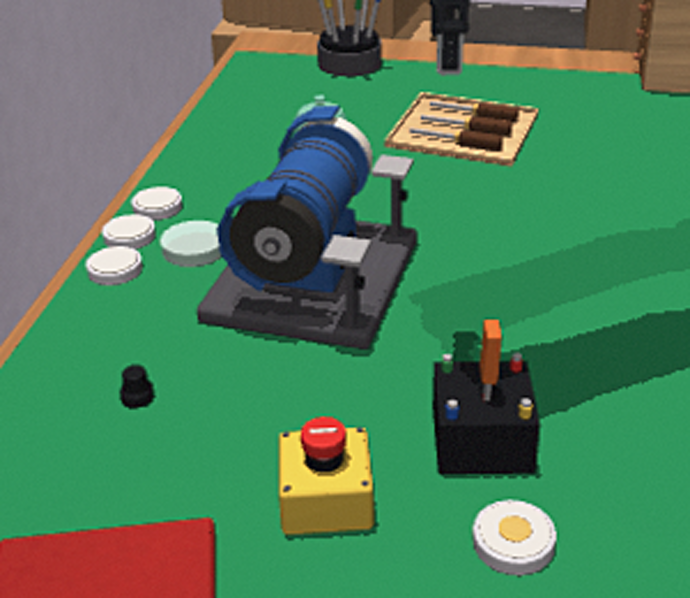

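The head is up, the gauge is home, all three gravers are in the tray, and the dome, tin and loupe look undisturbed.

```bash
python3 -c "
from plant import *
close_job();print(sense()['clock'])"
```

```text
the job is handed in; nothing more can be done
the job is handed in; nothing more can be done
```

The job is handed in; the last clock reading before that was 86 s of the 200 s. I did every step in the required order:

- **Stop pressed:** the button latched, with its head top measured going from 81.3 to 76.3 mm.
- **Gap checks:** I held the blade in the dark wheel's gap, then the white wheel's, for about 0.7 s each with the red line level with the rest. The change in tool force I read at each stop stayed under about 2 N.
- **Gauge home:** it slid into its slot without resistance. Its top then measured within about 2 mm of where it stood before I lifted it, with the same slight lean it had at the start.
- **Gravers:** all three lie in the tray, flat and inside the walls. The middle one had been knocked about 14 mm during the run, so I measured it again before gripping it.
- **Stop released:** I turned the head 0.88 rad clockwise and it sprang up. Its top measured 81.1 mm, against 81.3 mm when it was up at the start.

**Disagreements and gaps in the checks:**
- The wrist camera read positions about 0.7 mm differently when turned half a turn, so I averaged the two readings. At the dark gap I then moved the blade another 0.5 mm towards the wheel.
- My automatic graver detection missed one graver in shadow in three of the pictures. I widened its colour limits for one and measured the other by hand.
- I checked the dome, tin and loupe only by eye; they looked unmoved in the last pictures.

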